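# Clock a valve cartridge to its mark and press it home

### The arm

A 6-joint arm with a two-finger parallel gripper is mounted at the origin on the work surface. World frame = base frame: x ahead of the robot, y to its left, z up, the work surface at z = 0. Lengths are in m, angles in rad, forces in N, time in s.
With the tool pointing down it reaches from about 0.325 to 0.9 m from the base axis. Payload 3.5 kg.
Tool frame: the origin (TCP) lies midway between the tips of the shut fingers; the grasp point (between the pads) lies 19 mm behind it; z points along the fingers, y is the direction in which the jaws open and shut (so a half turn about z gives the same grasp; the last joint's range is limited). The gripper opens to 85 mm and grips with 20 to 120 N. Pads are 22 mm wide; open, the fingers measure 114 mm over their backs; the gripper's body (76 mm by 85 mm) begins 54 mm behind the grasp point. The pads swing forward as they close: fully open they stand 13 mm farther back than shut.
Start: joints at [-1.348, 0.276, -0.026, 1.268, 0, 1.467], TCP at [0.2, -0.592, 0.231] pointing down, gripper open.
Joint ranges: [-3.12, 3.12], [-0.85, 1.88], [-1.08, 1.24], [-1.95, 2.15], [-1.57, 1.53], [-3.14, 3.14]. Speed limits (rad/s): [2.57, 2.57, 3.14, 3.14, 3.14, 3.14].

### API

Orientations are given as a rotation vector (axis times angle).
In Python, from station import monitor, imaging, manip gives the robot as it stands. The module is installed in compiled form; this text tells all that it offers.
- The arm moves only by the shell command python3 -m handwheel 'ROWS' [FORCE]. ROWS is JSON, a list of rows, each a list of 7 numbers: the shift along the world's x, y, z in cm, then the turn, a rotation vector about the world's x, y, z in rad, then the finger opening in cm, from 0 to 8.54. In form: [[x, y, z, rx, ry, rz, hand], ...]. A call has 1 to 20 rows; each row is the pose to reach, as a shift and turn from the pose commanded when the call began; what a row does not reach only later rows make up. A row lasts 1/8 s, in which the tool goes at most 62.5 mm and 10.7 degrees, less where a joint would pass 70% of its speed; a pose out of reach is approached as far as the arm can. A call with a gripper value outside its range is refused whole. The fingers move at their own pace and stop on an object; FORCE is the grip in N (left out, the last holds). Time passes only in rows, so rows that repeat a pose let the fingers close. It gives the time, the measured TCP pose, the force and the opening at its end, in the units of the state.
- monitor.get_obs(): the state, without advancing time (a new reading comes with each control period).
- imaging.grab_frame(name): name is "scene" or "side" or "wrist"; returns the picture (384x512x3 uint8, red, green, blue); there is no depth.
- imaging.get_calibration(name): a dict with "fx", "fy", "cx", "cy" (pixels), "k1" (the pictures are not rectified: a ray, as slopes to the right and down, at radius r is drawn at 1 + k1 r^2 times it, then the intrinsics apply), "R" (3x3) and "t" (3): a world point X has camera coordinates R X + t; the wrist camera has in their place "mount" (4x4, takes a point from camera to tool coordinates, whose origin is the TCP and whose axes are the flange's). Camera axes: x right, y down, z forward; pixel columns grow to the right and rows downward; lengths in m; the calibration is good to about 2 mm. A picture is of the moment at which its call begins: read the wrist's pose just before it. get_calibration takes no time and is no camera call.
- manip.finish_job(): hands the job in, once; it reports no verdict.
The state is a dict: "time": time; "qpos": joint angles; "qd": joint speeds; "joint_torque": joint torques, N m; "position": TCP position; "tool_rot": TCP orientation; "contact_force": force on the tool from outside, world axes, zero at the start; "torque": the same for the moment, N m; "opening": finger opening in m.
Only numpy, scipy, OpenCV 4.12 (cv2) and the standard library are available. Lean on these libraries where they do the work, as an engineer would, in place of code of your own. Each camera call takes 0.05 s, during which the arm holds its last target. There are 200 camera calls.

### The job

The cartridge of the tilted brass valve still stands proud of its bore. Turn it by its white grip tab until the red rib faces the white paint mark on the valve rim, find the hidden keyway there by feel (the mark is hand-painted and may be off by up to ten degrees either way), and press the cartridge fully home, flange against the shoulder on the rim, without slamming or forcing it. Then let go, leaving the other things on the desk where they are.

Things in the scene. Friction and masses are not known exactly. Their poses are not given: they have to be found in the camera images.
- mouth (a point): Centre of the mouth of the fixed brass valve (bore 62 mm, outside 92 mm across) on a blue stand: in the plane of the rim, on the bore axis, 145 mm above the desk. z is the bore axis, pointing out, leaning 30 degrees from vertical roughly towards the robot; x points from the bore axis to the paint mark, on the high side of the rim.
- mark (a point): Middle of the white paint mark, 10 mm wide, on top of the brass rim, 41 mm from the bore axis, carried on as a stripe down the valve's outside; axes as for the mouth. It shows where the hidden keyway in the bore is, to within 10 degrees either way. The keyway is a slot 13 mm wide in a ring.
- cartridge: Valve cartridge in the bore: grey flange 72 mm across, 8 mm thick, with a white tab on it. Origin: centre of the flange's underside, on the bore axis; z along the bore axis outwards, x towards the red rib. It only turns about the bore axis (0.06 N m of drag) and slides along it (7 N of seal drag; stays where left). Its underside starts 18 mm above the rim; home is 0.
- grip (a point): Point in the white grip tab on the flange, on the bore axis, 34 mm above the flange's underside. The tab reaches from 8 to 46 mm above the underside, is 40 mm long (along the cartridge's x) and 14 mm thick (along its y): take it across the 14 mm. Axes as for the cartridge.
- rib (a point): Point below the outer end of the red rib (8 mm wide) on the flange, in the plane of the flange's underside, 41 mm from the bore axis; axes as for the cartridge. At the start it points 50 to 180 degrees away from the mark, to either side.
- key (a point): Lower end of the hidden key under the flange, in line with the rib: 10 mm wide, 18 to 27 mm from the bore axis. It lands on the ring in the bore after 3 mm of travel, and stops there, unless it is over the keyway (then about 3 degrees of play either way). In the slot, the cartridge slides on to its shoulder with only the seal drag. Axes as for the cartridge.
- shoulder: The four small brass pads, flush in the valve rim around the bore, on which the flange lands when the cartridge is home. Origin and axes as for the mouth. Metal on metal: the force rises steeply there.
- cleaner: Bystander: green bottle, 64 mm across, 160 mm tall, standing loose; origin under its centre.
- tape: Bystander: grey roll of tape, 100 mm across, 45 mm high, lying flat and loose; origin under its centre.
- elbow: Bystander: brass pipe tee about 75 mm long, lying loose on the desk; origin on the desk below one end of its run.

How it is judged:
On the way, in this order (a step that is already met when the one before it is completed fails the run):
1. the red rib is turned to face the mark (within about 16 degrees) while the cartridge is still proud of the rim by more than 10 mm (y of rib in the frame of mark between -0.0115 and 0.0115 m and x of rib in the frame of mark above -0.03 m and z of cartridge in the frame of mouth above 0.01 m), for 0.1 s.
2. the cartridge is pressed home: flange within 2 mm of the rim, rib at the mark (z of cartridge in the frame of mouth below 0.002 m and y of rib in the frame of mark between -0.0115 and 0.0115 m and x of rib in the frame of mark above -0.03 m), for 0.2 s.
At the end, for the whole second after the job is handed in: The cartridge is home: the underside of its flange is within 2 mm of the rim, its red rib faces the mark (within about 16 degrees, 11.5 mm at the rim), and it is at rest and released (all of step 2 and linear speed of cartridge below 0.02 m/s); the robot touches nothing.
It fails at once if the flange was slammed or forced onto the shoulder (more than 70 N) (contact force between cartridge and shoulder above 70 N).
It fails at once if the cleaner was disturbed (moved more than 30 mm) (distance of cleaner from where it was at the start of the episode above 0.03 m).
It fails at once if the tape was disturbed (moved more than 30 mm) (distance of tape from where it was at the start of the episode above 0.03 m).
It fails at once if the elbow was disturbed (moved more than 30 mm) (distance of elbow from where it was at the start of the episode above 0.03 m).
It also fails if it takes over 72 s, if anything falls off the work surface, if the arm or the gripper's body presses on something with over 40 N, if the wrist force passes 120 N, or if a joint passes its speed limit or range.

## Working session

There is one attempt and no reset: what is moved stays moved. The work goes in short steps, Python scripts to look and compute and a shell command to move; the robot and the scene stay as the last step left them, time stands still between calls to the robot, and variables do not carry over. Pictures are saved under pics/ and viewed, about 8 in all and at most 12, crops included, and the job is handed in when it is done.

```bash
mkdir -p pics; python3 - <<'E'
from station import monitor, imaging, manip
import cv2,numpy as np
o=monitor.get_obs();print(o)
for n in("scene","side"):
    f=imaging.grab_frame(n);cv2.imwrite(f"pics/{n}0.png",f[:,:,::-1]);c=imaging.get_calibration(n);print(n,c)
print(imaging.get_calibration("wrist"))
a=cv2.imread("pics/scene0.png");b=cv2.imread("pics/side0.png")
cv2.imwrite("pics/both0.png",cv2.resize(np.vstack([a,b]),(800,1200))[:600]);
E
```

```text
{'time': 0.0, 'qpos': array([-1.34839475e+00,  2.77122130e-01, -2.79377142e-02,  1.26799886e+00,
       -6.43199222e-06,  1.46738601e+00]), 'qd': array([ 0.00208395,  0.00074611, -0.00049283, -0.00092008,  0.00086056,
       -0.00150244]), 'joint_torque': array([ 8.38452470e-04, -4.45507050e+01,  2.95204443e+01,  1.63923937e-02,
       -4.94148628e-05,  6.69951604e-06]), 'position': array([ 0.1998527 , -0.59133484,  0.23013968]), 'tool_rot': array([-3.09777031e+00, -5.09157273e-01,  2.21233810e-04]), 'contact_force': array([-0.26109582, -0.07779784, -0.27673059]), 'torque': array([-8.09673158e-05,  1.44276818e-02, -2.77878999e-02]), 'opening': 0.08542865383753478}
scene {'fx': 356.99185209917175, 'fy': 356.99185209917175, 'cx': 254.1483007191036, 'cy': 191.04164859842254, 'k1': 0.012086365934194957, 'R': array([[-1.11780450e-01,  9.93732672e-01,  7.12281122e-04],
       [ 8.34715903e-01,  9.42822655e-02, -5.42549735e-01],
       [-5.39216554e-01, -6.00519014e-02, -8.40023379e-01]]), 't': array([ 0.07405835, -0.35252424,  1.54319261])}
side {'fx': 454.90083644157335, 'fy': 454.90083644157335, 'cx': 250.8249671730667, 'cy': 190.38310113216795, 'k1': -0.16677052981536358, 'R': array([[-0.88019957, -0.47455536, -0.00677723],
       [-0.32727634,  0.617246  , -0.71547017],
       [ 0.34371343, -0.62753851, -0.69861041]]), 't': array([0.4834755 , 0.25534806, 1.34314678])}
{'fx': 288.20064820582564, 'fy': 288.20064820582564, 'cx': 250.65693327923202, 'cy': 189.32768544652157, 'k1': -0.030197728207515616, 'mount': array([[ 6.84243590e-04, -9.57171225e-01, -2.89521637e-01,
         7.34744006e-02],
       [ 9.99999733e-01,  7.29269411e-04, -4.76381953e-05,
        -3.78205263e-05],
       [ 2.56737183e-04, -2.89521527e-01,  9.57171468e-01,
        -1.44192610e-01],
       [ 0.00000000e+00,  0.00000000e+00,  0.00000000e+00,
         1.00000000e+00]])}
```

View pics/scene0.png

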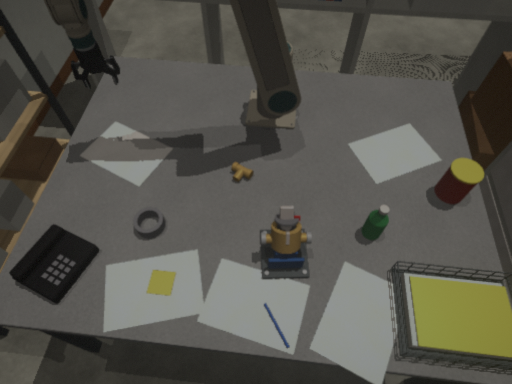

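View pics/side0.png

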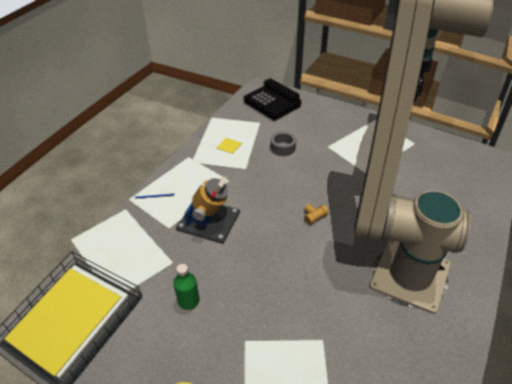

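The scene view has the valve at about (287,235), the tab at (288,213), the cleaner at (375,224), the tape at (149,222) and the elbow at (241,172). The side view has the valve at about (210,200). Next I'll zoom in on both and triangulate roughly.

```bash
cat > h.py <<'E'
import numpy as np,cv2
from scipy.spatial.transform import Rotation as Ro
from station import monitor, imaging
def cam(n,obs=None):
    c=imaging.get_calibration(n)
    if n=="wrist":
        T=np.eye(4);T[:3,:3]=Ro.from_rotvec(obs["tool_rot"]).as_matrix();T[:3,3]=obs["position"]
        M=T@c["mount"];R=M[:3,:3].T;t=-R@M[:3,3]
    else:R,t=c["R"],c["t"]
    return c,np.array(R),np.array(t)
def ray(cm,px):
    c,R,t=cm;d=np.array([(px[0]-c["cx"])/c["fx"],(px[1]-c["cy"])/c["fy"]]);u=d.copy()
    for _ in range(10):u=d/(1+c["k1"]*(u@u))
    v=R.T@np.array([u[0],u[1],1]);return -R.T@t,v/np.linalg.norm(v)
def proj(cm,X):
    c,R,t=cm;p=R@X+t;u=p[:2]/p[2];u=u*(1+c["k1"]*(u@u));return np.array([c["cx"]+c["fx"]*u[0],c["cy"]+c["fy"]*u[1]])
def tri(*cp):
    A=np.zeros((3,3));b=np.zeros(3)
    for cm,px in cp:
        o,d=ray(cm,px);P=np.eye(3)-np.outer(d,d);A+=P;b+=P@o
    X=np.linalg.solve(A,b);return X,[np.round(proj(cm,X)-px,1) for cm,px in cp]
def onplane(cm,px,p0,n):
    o,d=ray(cm,px);return o+d*((p0-o)@n)/(d@n)
E
python3 - <<'E'
from h import *
S=cam("scene");D=cam("side")
for n,s,d in(("tab top",(288,210),(224,181)),("valve",(287,230),(212,192))):print(n,tri((S,s),(D,d)))
for n,s in(("cleaner",(373,235)),("tape",(149,226)),("elbow",(241,172))):print(n,onplane(S,s,np.zeros(3),np.array([0,0,1.])))
a=cv2.imread("pics/scene0.png")[190:285,240:335];b=cv2.imread("pics/side0.png")[165:245,170:250]
cv2.imwrite("pics/c0.png",np.hstack([cv2.resize(x,(400,400),interpolation=2) for x in(a,b)]))
E
```

```text
tab top (array([0.59857379, 0.08813716, 0.19338657]), [array([-1.7, -1.8]), array([-2.1,  1.2])])
valve (array([0.63808148, 0.09424687, 0.13676886]), [array([-0.9, -1. ]), array([-1.1,  0.6])])
cleaner [0.55715857 0.39591935 0.        ]
tape [ 0.60931818 -0.37220104  0.        ]
elbow [ 0.34501558 -0.08620586  0.        ]
```

View pics/c0.png

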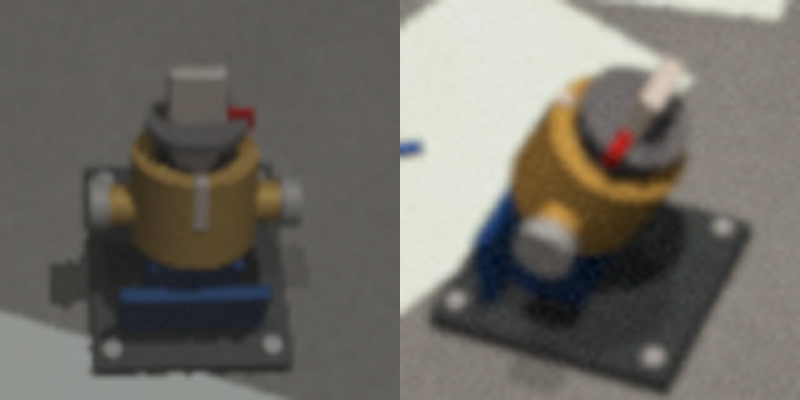

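```bash
python3 - <<'E'
from h import *
S=cam("scene");D=cam("side")
k=95/400;f=lambda x,y:(240+x*k,190+y*k);g=lambda x,y:(170+(x-400)*.2,165+y*.2)
z=np.array([0,0,1.])
b=[onplane(S,f(*p),z*.01,z) for p in((112,348),(273,344))]
s=[onplane(S,f(*p),z*.09,z) for p in((97,200),(292,200))]
for v in(b,s):d=v[1]-v[0];print(np.round(v,3),"az of normal",np.degrees(np.arctan2(d[1],d[0]))+90)
b2=[onplane(D,g(*p),z*.01,z) for p in((456,300),(652,356),(722,226))];print(np.round(b2,3),[np.degrees(np.arctan2(*(b2[j]-b2[i])[1::-1])) for i,j in((0,1),(1,2))])
o=monitor.get_obs();R0=Ro.from_rotvec(o["tool_rot"])
az=np.radians(174);n=np.array([.5*np.cos(az),.5*np.sin(az),.866])
m=np.array([.635,.09,.145]);
up=z-n*(z@n);up/=np.linalg.norm(up);lat=np.cross(n,up)
for a in(-80,):
    x=np.cos(np.radians(a+180))*(-up)+np.sin(np.radians(a+180))*(-lat) # tool x at angle a from up
    y=np.cross(-n,x);R=Ro.from_matrix(np.c_[x,y,-n])
    P=m+n*.13
    print(n,up,lat,"target",P,"shift cm",100*(P-o["position"]),"turn",(R*R0.inv()).as_rotvec(),R.as_rotvec(), R0.as_matrix())
E
```

```text
[[0.734 0.048 0.01 ]
 [0.717 0.169 0.01 ]] az of normal 187.93556640958553
[[0.652 0.027 0.09 ]
 [0.635 0.17  0.09 ]] az of normal 186.45511879409355
[[0.72  0.163 0.01 ]
 [0.582 0.143 0.01 ]
 [0.599 0.023 0.01 ]] [np.float64(-171.73660250574335), np.float64(-81.89421304196094)]
[-0.49726095  0.05226423  0.866     ] [ 0.86123701 -0.09051966  0.500077  ] [1.04526163e-01 9.94500013e-01 6.93889390e-18] target [0.57035608 0.09679435 0.25758   ] shift cm [37.04655934 68.8209774   2.73342275] turn [ 0.43399093 -0.41442415 -1.78007124] [-2.02304523  1.88651638 -0.59196416] [[ 9.47395437e-01  3.20065170e-01 -4.16302509e-04]
 [ 3.20065341e-01 -9.47393314e-01  2.02161144e-03]
 [ 2.52645195e-04 -2.04850946e-03 -9.99997870e-01]]
```

```bash
cat >> h.py <<'E'
z_=np.array([0,0,1.])
def frame(azdeg,tilt=30):
    a=np.radians(azdeg);t=np.radians(tilt);n=np.array([np.sin(t)*np.cos(a),np.sin(t)*np.sin(a),np.cos(t)])
    up=z_-n*(z_@n);up/=np.linalg.norm(up);return n,up,np.cross(n,up)
def toolR(azdeg,a,tilt=30):  # tool x at angle a (deg) from mark dir
    n,up,lat=frame(azdeg,tilt);a=np.radians(a);x=np.cos(a)*up+np.sin(a)*lat
    return Ro.from_matrix(np.c_[x,np.cross(-n,x),-n])
def delta(P,R):
    o=monitor.get_obs();return "shift",np.round(100*(P-o["position"]),2),"turn",np.round((R*Ro.from_rotvec(o["tool_rot"]).inv()).as_rotvec(),3)
E
python3 - <<'E'
from h import *
n,u,l=frame(188);m=np.array([.635,.092,.145]);print(m+n*.13,delta(m+n*.13,toolR(188,-80)))
E
```

```text
[0.57063258 0.08295375 0.2575833 ] ('shift', array([37.07, 67.44,  2.73]), 'turn', array([ 0.464, -0.346, -1.543]))
```

```bash
python3 -m handwheel '[[3,4,4,0,0,-0.15,8.5],[6,8,8,0,0,-0.3,8.5],[10,14,9,0.1,-0.1,-0.45,8.5],[14,20,9,0.15,-0.1,-0.6,8.5],[18,26,9,0.2,-0.15,-0.75,8.5],[21,32,8,0.25,-0.2,-0.9,8.5],[24,38,7,0.3,-0.25,-1.0,8.5],[27,44,6,0.35,-0.25,-1.15,8.5],[30,50,5,0.38,-0.3,-1.25,8.5],[33,56,4,0.42,-0.32,-1.4,8.5],[35,62,3,0.45,-0.34,-1.5,8.5],[37,67.4,2.7,0.464,-0.346,-1.543,8.5],[37,67.4,2.7,0.464,-0.346,-1.543,8.5],[37,67.4,2.7,0.464,-0.346,-1.543,8.5],[37,67.4,2.7,0.464,-0.346,-1.543,8.5],[37,67.4,2.7,0.464,-0.346,-1.543,8.5]]' && python3 - <<'E'
from h import *
o=monitor.get_obs();print(o["position"],o["tool_rot"],o["qpos"],o["contact_force"],o["time"])
f=imaging.grab_frame("wrist");cv2.imwrite("pics/w1.png",f[:,:,::-1])
np.savez("w1.npz",p=o["position"],r=o["tool_rot"])
E
```

```text
time: 2.1
position: [0.2588, -0.0928, 0.2678]
tool_rot: [-2.2, 1.553, -0.541]
contact_force: [0.6, 0.9, -0.5]
opening: 0.085
[ 0.2588492  -0.09280966  0.26778587] [-2.19964909  1.55334868 -0.54147273] [-1.25498117 -0.69327436 -0.79351855  1.38491866  0.55207589  3.14060595] [ 0.64119238  0.94480926 -0.54977689] 2.1
```

View pics/w1.png

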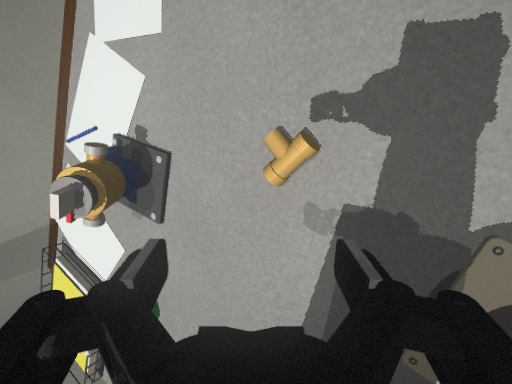

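The wrist ran into joint 6's limit, so I have to turn the long way round. This view shows the valve at far left (90,185) and the elbow at (290,155). I'll go to a=+100 first.

```bash
python3 - <<'E'
from h import *
n,u,l=frame(188);m=np.array([.635,.092,.145]);P=m+n*.13
for a in(-30,30,100):print(a,delta(P,toolR(188,a)))
print(toolR(188,0).as_matrix())
E
```

```text
-30 ('shift', array([31.22, 17.42, -0.97]), 'turn', array([-0.455, -0.041,  0.72 ]))
30 ('shift', array([31.22, 17.42, -0.97]), 'turn', array([-0.981, -0.136,  1.621]))
100 ('shift', array([31.22, 17.42, -0.97]), 'turn', array([-1.586, -0.257,  2.676]))
[[ 0.8575973   0.1391731   0.49513403]
 [ 0.12052744 -0.99026807  0.06958655]
 [ 0.5         0.         -0.8660254 ]]
```

```bash
python3 -m handwheel '[[2,1,2,-0.07,0,0.12,8.5],[5,3,3,-0.15,0,0.25,8.5],[9,5,3,-0.3,-0.03,0.5,8.5],[14,8,3,-0.45,-0.04,0.72,8.5],[19,11,3,-0.5,-0.05,0.85,8.5],[24,14,2,-0.6,-0.07,1.0,8.5],[29,17,1,-0.7,-0.1,1.15,8.5],[31.2,17.4,0,-0.8,-0.12,1.3,8.5],[31.2,17.4,-1,-0.9,-0.13,1.45,8.5],[31.2,17.4,-1,-0.98,-0.14,1.62,8.5],[31.2,17.4,-1,-0.98,-0.14,1.62,8.5],[31.2,17.4,-1,-0.98,-0.14,1.62,8.5]]' && python3 - <<'E'
from h import *
n,u,l=frame(188);m=np.array([.635,.092,.145]);P=m+n*.13
print(monitor.get_obs()["qpos"])
for a in(60,100):print(a,delta(P,toolR(188,a)))
E
```

```text
time: 3.65
position: [0.5713, 0.0803, 0.2576]
tool_rot: [2.784, 0.96, 0.78]
contact_force: [1.0, 0.9, -0.1]
opening: 0.0848
[-0.01349509 -0.15330921 -0.54420658  0.65913932  0.08096005  2.48565928]
60 ('shift', array([-0.06,  0.26, -0.01]), 'turn', array([-0.264, -0.035,  0.451]))
100 ('shift', array([-0.06,  0.26, -0.01]), 'turn', array([-0.61 , -0.086,  1.056]))
```

```bash
cat >> h.py <<'E'
def shot(name):
    o=monitor.get_obs();f=imaging.grab_frame("wrist");cv2.imwrite(f"pics/{name}.png",f[:,:,::-1]);np.savez(name+".npz",position=o["position"],tool_rot=o["tool_rot"])
E
python3 -c "
from h import *
shot('w2')"
python3 -m handwheel '[[0,0.2,0,-0.1,-0.01,0.16,8.5],[0,0.2,0,-0.2,-0.03,0.32,8.5],[0,0.2,0,-0.3,-0.04,0.5,8.5],[0,0.2,0,-0.4,-0.05,0.68,8.5],[0,0.2,0,-0.5,-0.07,0.86,8.5],[0,0.2,0,-0.61,-0.086,1.05,8.5],[0,0.2,0,-0.61,-0.086,1.05,8.5],[0,0.2,0,-0.61,-0.086,1.05,8.5],[0,0.2,0,-0.61,-0.086,1.05,8.5]]' && python3 - <<'E'
from h import *
print(monitor.get_obs()["qpos"])
shot("w3")
cv2.imwrite("pics/w23.png",np.hstack([cv2.resize(cv2.imread(f"pics/{n}.png")[:300,56:456],(400,300)) for n in("w2","w3")]))
E
```

```text
time: 4.82
position: [0.5712, 0.0822, 0.2583]
tool_rot: [1.605, 2.194, 0.509]
contact_force: [0.7, 0.6, 0.8]
opening: 0.0851
[-0.00531021 -0.15329435 -0.54260617  0.65996143  0.0712633   1.27644699]
```

View pics/w23.png

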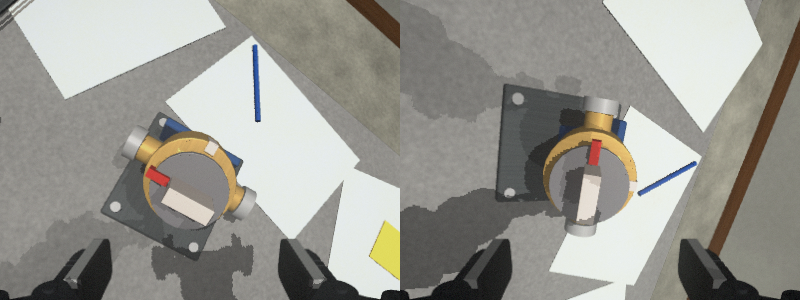

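Both views are clear: in w2 the mark is at about (267,147) and the rib at about (212,175); in w3 the mark is at about (290,186) and the rib at about (251,153). I'll segment these and triangulate.

```bash
python3 - <<'E'
from h import *
ims=[];
for n,box in(("w2",(170,110,130,130)),("w3",(175,90,130,130))):
    im=cv2.imread(f"pics/{n}.png");x,y,w,h=box;c=im[y:y+h,x:x+w];hs=cv2.cvtColor(c,cv2.COLOR_BGR2HSV)
    for nm,mk in(("red",((hs[...,0]<6)|(hs[...,0]>174))&(hs[...,1]>140)&(hs[...,2]>80)),("white",(hs[...,1]<60)&(hs[...,2]>150))):
        N,L,st,ce=cv2.connectedComponentsWithStats(mk.astype(np.uint8))
        for i in range(1,N):
            if st[i,4]>15:
                cnt=cv2.findContours((L==i).astype(np.uint8),0,2)[0][0];r=cv2.minAreaRect(cnt)
                print(n,nm,st[i,4],np.round(ce[i]+[x,y],1),"rect",np.round(cv2.boxPoints(r)+[x,y],1).tolist())
    ims.append(cv2.resize(c,(400,400),interpolation=2))
cv2.imwrite("pics/z23.png",np.hstack(ims))
E
```

```text
w2 red 245 [213.  176.1] rect [[200.7, 175.2], [206.9, 164.8], [226.6, 176.6], [220.4, 187.0]]
w2 white 2103 [275.2 129.7] rect [[229.0, 110.0], [299.0, 110.0], [299.0, 186.0], [229.0, 186.0]]
w2 white 41 [218.  121.3] rect [[215.0, 118.0], [221.0, 118.0], [221.0, 125.0], [215.0, 125.0]]
w2 white 359 [190.1 140.3] rect [[177.0, 148.0], [188.4, 125.2], [202.4, 132.2], [191.0, 155.0]]
w2 white 131 [267.2 147.6] rect [[259.5, 150.1], [265.9, 139.5], [274.9, 144.9], [268.5, 155.5]]
w2 white 895 [243.3 206.3] rect [[216.5, 201.9], [224.7, 186.4], [270.7, 210.9], [262.4, 226.4]]
w2 white 77 [296.8 208.1] rect [[292.0, 198.0], [299.0, 198.0], [299.0, 215.0], [292.0, 215.0]]
w2 white 58 [172.5 206.4] rect [[170.0, 202.0], [176.0, 202.0], [176.0, 211.0], [170.0, 211.0]]
w2 white 380 [284.6 228.5] rect [[267.0, 239.0], [267.0, 215.0], [299.0, 215.0], [299.0, 239.0]]
w3 red 234 [250.5 151.9] rect [[243.8, 163.5], [247.9, 138.8], [257.3, 140.4], [253.2, 165.0]]
w3 white 2511 [292.  159.3] rect [[261.0, 90.0], [304.0, 90.0], [304.0, 219.0], [261.0, 219.0]]
w3 white 414 [260.7 105.5] rect [[244.5, 110.9], [249.1, 92.8], [276.1, 99.5], [271.6, 117.6]]
w3 white 33 [176.2  98.4] rect [[175.0, 94.0], [178.0, 94.0], [178.0, 103.0], [175.0, 103.0]]
w3 white 20 [303.2 103.2] rect [[301.0, 100.0], [304.0, 100.0], [304.0, 107.0], [301.0, 107.0]]
w3 white 811 [244.5 196.5] rect [[231.7, 218.9], [239.2, 173.5], [257.9, 176.6], [250.3, 222.1]]
w3 white 31 [183.3 217.4] rect [[177.0, 215.0], [188.0, 215.0], [188.0, 219.0], [177.0, 219.0]]
w3 white 104 [203.7 217.4] rect [[190.0, 214.0], [220.0, 214.0], [220.0, 219.0], [190.0, 219.0]]
```

View pics/z23.png

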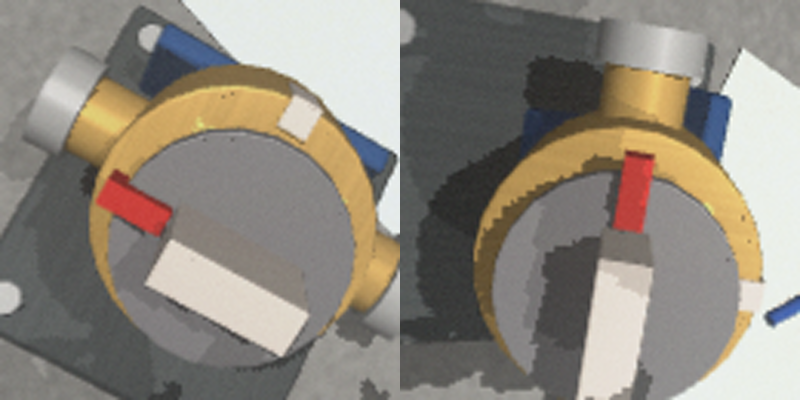

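```bash
python3 - <<'E'
from h import *
C={n:cam("wrist",np.load(n+".npz")) for n in("w2","w3")}
S=cam("scene")
a=lambda x,y:(170+.325*x,110+.325*y);b=lambda x,y:(175+.325*(x-400),90+.325*y)
im=cv2.imread("pics/w3.png");hs=cv2.cvtColor(im,cv2.COLOR_BGR2HSV);mk=((hs[...,1]<60)&(hs[...,2]>150)).astype(np.uint8);mk[:,:215]=0;mk[:,275:]=0;mk[:170]=0;mk[260:]=0
N,L,st,ce=cv2.connectedComponentsWithStats(mk);i=L[195,244];print(st[i]);cn=cv2.findContours((L==i).astype(np.uint8),0,2)[0][0];print(cv2.approxPolyDP(cn,3,True)[:,0].tolist(), cv2.boxPoints(cv2.minAreaRect(cn)).tolist())
w2c=[a(*p) for p in((173,238),(308,315),(282,357),(145,283))]
np.save("w2c.npy",w2c);print(np.round(w2c,1).tolist())
tr=lambda p,q:tri((C["w2"],p),(C["w3"],q))
print("mark(w2+scene)",tri((C["w2"],a(299,118)),(S,(240+.2375*202,190+.2375*182))))
print("rib outer",tr(a(105,183),b(640,159)))
print("rib inner",tr(a(169,223),b(628,230)))
print("trunnion +y end",tr(a(58,92),b(657,22)))
print("bolt",tr(a(150,38),b(400,25)) )
E
```

```text
[232 174  26  47 815]
[[257, 177], [239, 175], [232, 220], [250, 215]] [[231.5135040283203, 219.91893005371094], [239.2432403564453, 173.54054260253906], [257.89190673828125, 176.6486358642578], [250.1621551513672, 223.0270233154297]]
[[226.2, 187.4], [270.1, 212.4], [261.6, 226.0], [217.1, 202.0]]
mark(w2+scene) (array([0.66539196, 0.09773079, 0.16518403]), [array([-1.2, -1.2]), array([-0.5, -0.1])])
rib outer (array([0.61075835, 0.13005241, 0.17041276]), [array([0.1, 0.1]), array([ 0.1, -0.1])])
rib inner (array([0.6123966 , 0.10974657, 0.17184877]), [array([-0.4, -0.6]), array([-0.4,  0.6])])
trunnion +y end (array([0.64677116, 0.17107229, 0.0975899 ]), [array([-1.2, -1.6]), array([-1.1,  1.7])])
bolt (array([0.43549742, 0.11286157, 0.61786768]), [array([47.1, -3.6]), array([-24.8, -46.9])])
```

```bash
python3 - <<'E'
from h import *
C={n:cam("wrist",np.load(n+".npz")) for n in("w2","w3")}
w2=np.load("w2c.npy");w3=[(257,176.3),(249.7,222.5),(232,220),(239.5,174.8)]
P=[]
for p,q in zip(w2,w3):
    X,e=tri((C["w2"],p),(C["w3"],q));P.append(X);print(np.round(X,4),e)
P=np.array(P);T=P.mean(0);dx=(P[0]+P[3]-P[1]-P[2])/2;dy=(P[0]+P[1]-P[2]-P[3])/2
print("T",T,"len",np.linalg.norm(dx),np.linalg.norm(dy));nn=np.cross(dx,-dy);nn/=np.linalg.norm(nn);print("n tab",nn,np.degrees(np.arccos(nn[2])),np.degrees(np.arctan2(nn[1],nn[0])))
M=np.array([.6654,.0977,.1652])
# n from T, M: mouth = M-.041*up
for az in(182,184,186,188,190):
    n,u,l=frame(az);mo=T-.064*n;d=M-mo;d2=[np.array([.6108,.1301,.1704])-mo,]
    x=lambda v:np.degrees(np.arctan2(v@l,v@u))
    print(az,"mouth",np.round(mo,4),"mark loc mm",np.round(1e3*np.array([d@u,d@l,d@n]),1),"rib ang",x(d2[0]),np.round(1e3*np.array([d2[0]@u,d2[0]@l,d2[0]@n]),1),"tab dx ang",x(dx))
E
```

```text
[0.6019 0.1073 0.2029] [array([-0.5, -0.7]), array([-0.5,  0.7])]
[0.6064 0.0699 0.2051] [array([-1.1, -1.7]), array([-1. ,  1.6])]
[0.5957 0.0675 0.1964] [array([-0.9, -1.4]), array([-0.9,  1.4])]
[0.5893 0.1058 0.1991] [array([-0.1, -0.2]), array([-0.1,  0.2])]
T [0.59833744 0.08762065 0.20087514] len 0.03823179634194067 0.013358521163689636
n tab [-0.46043864 -0.0705776   0.88488138] 27.76307229633021 -171.2853387339518
182 mouth [0.6303 0.0887 0.1454] mark loc mm [40.5  7.7 -0.6] rib ang 94.31080167134823 [-3.2 42.  30.6] tab dx ang 95.15285343547224
184 mouth [0.6303 0.0899 0.1454] mark loc mm [40.7  5.4 -0.7] rib ang 92.62747694823588 [-1.9 41.5 29.9] tab dx ang 93.41706697663527
186 mouth [0.6302 0.091  0.1454] mark loc mm [40.8  3.  -0.8] rib ang 90.92124100198295 [-0.7 40.9 29.2] tab dx ang 91.68355007932163
188 mouth [0.63   0.0921 0.1454] mark loc mm [40.9  0.6 -0.8] rib ang 89.18998602326789 [ 0.6 40.3 28.5] tab dx ang 89.95124834278677
190 mouth [0.6299 0.0932 0.1454] mark loc mm [40.9 -1.7 -0.8] rib ang 87.43147268477648 [ 1.8 39.7 27.8] tab dx ang 88.21910656588133
```

```bash
python3 - <<'E'
from h import *
n,u,l=frame(188.5);m=np.array([.630,.0922,.1455]);print(n,u,l)
for a in (130,160,190,220,250,265):print(a,delta(m+n*.13,toolR(188.5,a)))
E
```

```text
[-0.49450793 -0.07390471  0.8660254 ] [0.85651286 0.1280067  0.5       ] [-1.47809411e-01  9.89015863e-01 -1.38777878e-17]
130 ('shift', array([-0.55,  0.04, -0.02]), 'turn', array([-0.262, -0.035,  0.467]))
160 ('shift', array([-0.55,  0.04, -0.02]), 'turn', array([-0.522, -0.073,  0.92 ]))
190 ('shift', array([-0.55,  0.04, -0.02]), 'turn', array([-0.782, -0.111,  1.373]))
220 ('shift', array([-0.55,  0.04, -0.02]), 'turn', array([-1.042, -0.148,  1.826]))
250 ('shift', array([-0.55,  0.04, -0.02]), 'turn', array([-1.303, -0.186,  2.278]))
265 ('shift', array([-0.55,  0.04, -0.02]), 'turn', array([-1.434, -0.206,  2.504]))
```

```bash
python3 -m handwheel '[[-0.5,0,0,-0.09,-0.01,0.16,8.5],[-0.5,0,0,-0.18,-0.02,0.32,8.5],[-0.5,0,0,-0.26,-0.035,0.467,8.5],[-0.5,0,0,-0.35,-0.05,0.62,8.5],[-0.5,0,0,-0.44,-0.06,0.77,8.5],[-0.5,0,0,-0.522,-0.073,0.92,8.5],[-0.5,0,0,-0.61,-0.09,1.07,8.5],[-0.5,0,0,-0.7,-0.1,1.22,8.5],[-0.5,0,0,-0.782,-0.11,1.373,8.5],[-0.5,0,0,-0.87,-0.12,1.52,8.5],[-0.5,0,0,-0.96,-0.14,1.68,8.5],[-0.5,0,0,-1.042,-0.148,1.826,8],[-0.5,0,0,-1.13,-0.16,1.98,7],[-0.5,0,0,-1.22,-0.17,2.13,6],[-0.5,0,0,-1.303,-0.186,2.278,5],[-0.5,0,0,-1.39,-0.2,2.43,5],[-0.5,0,0,-1.474,-0.21,2.574,5],[-0.5,0,0,-1.474,-0.21,2.574,5],[-0.5,0,0,-1.474,-0.21,2.574,5],[-0.5,0,0,-1.474,-0.21,2.574,5]]' && python3 - <<'E'
from h import *
o=monitor.get_obs();print(o["qpos"])
n,u,l=frame(188.5);m=np.array([.630,.0922,.1455]);print(delta(m+n*.13,toolR(188.5,269.5)),delta(m+n*.034,toolR(188.5,269.5)))
shot("w4")
im=cv2.imread("pics/w4.png");C=cam("wrist",np.load("w4.npz"))
for nm,X in(("tab",m+n*.064),("mark",m+u*.041),("rib",m+n*.028+l*.041)):
    p=proj(C,X);print(nm,p);cv2.circle(im,tuple(int(round(v)) for v in p),2,(255,0,255),-1)
cv2.imwrite("pics/w4b.png",im)
E
```

```text
time: 7.38
position: [0.5663, 0.0822, 0.2584]
tool_rot: [-2.044, 1.773, -0.472]
contact_force: [0.6, 0.6, 0.1]
opening: 0.0499
[-0.00827404 -0.16154147 -0.54795762  0.66627667  0.07709459 -1.70031549]
('shift', array([-0.06,  0.03, -0.03]), 'turn', array([ 0.002, -0.   , -0.002])) ('shift', array([ 4.69,  0.74, -8.35]), 'turn', array([ 0.002, -0.   , -0.002]))
tab [252.06559778 202.44369023]
mark [210.14123348 181.08581331]
rib [252.06435347 231.07123776]
```

View pics/w4b.png

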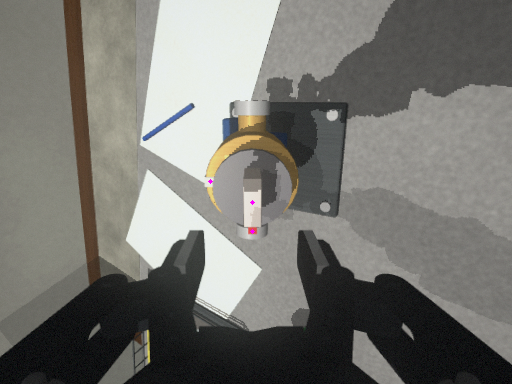

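The predicted points all land on the parts: tab (252,202), mark (210,181), rib (252,231). Next I'll descend and grasp.

```bash
python3 -m handwheel '[[0.8,0.15,-1.4,0,0,0,5],[1.6,0.25,-2.8,0,0,0,5],[2.4,0.4,-4.2,0,0,0,5],[3.2,0.5,-5.6,0,0,0,5],[4,0.62,-7,0,0,0,5],[4.4,0.7,-7.8,0,0,0,5],[4.7,0.74,-8.35,0,0,0,5],[4.7,0.74,-8.35,0,0,0,5],[4.7,0.74,-8.35,0,0,0,5]]' && python3 - <<'E'
from h import *
n,u,l=frame(188.5);m=np.array([.630,.0922,.1455]);print(delta(m+n*.034,toolR(188.5,269.5)))
E
python3 -m handwheel '[[0,0,0,0,0,0,3],[0,0,0,0,0,0,2],[0,0,0,0,0,0,1],[0,0,0,0,0,0,0.8],[0,0,0,0,0,0,0.8],[0,0,0,0,0,0,0.8],[0,0,0,0,0,0,0.8]]' 60
python3 -c "
from h import *
o=monitor.get_obs();n,u,l=frame(188.5);f=o['contact_force'];print(f@n,f@u,f@l,o['torque'],o['position'])"
```

```text
time: 8.55
position: [0.6136, 0.0896, 0.1755]
tool_rot: [-2.045, 1.771, -0.474]
contact_force: [0.1, -0.9, -0.7]
opening: 0.0499
('shift', array([-0.04,  0.  , -0.06]), 'turn', array([ 0.003,  0.001, -0.003]))
time: 9.43
position: [0.613, 0.0896, 0.1747]
tool_rot: [-2.046, 1.772, -0.472]
contact_force: [-4.4, -1.3, 3.5]
opening: 0.0132
5.312606670075099 -2.1707388960627076 -0.6335298172574763 [-0.297373    1.02516673  0.01202963] [0.61296116 0.08958662 0.17466859]
```

```bash
python3 -m handwheel '[[0,0,0,0.059,0.009,-0.104,0.8],[0,0,0,0.119,0.018,-0.208,0.8],[0,0,0,0.178,0.027,-0.312,0.8],[0,0,0,0.237,0.035,-0.416,0.8],[0,0,0,0.297,0.044,-0.52,0.8],[0,0,0,0.356,0.053,-0.624,0.8],[0,0,0,0.415,0.062,-0.727,0.8],[0,0,0,0.475,0.071,-0.831,0.8],[0,0,0,0.534,0.08,-0.935,0.8],[0,0,0,0.593,0.089,-1.039,0.8],[0,0,0,0.653,0.098,-1.143,0.8],[0,0,0,0.712,0.106,-1.247,0.8],[0,0,0,0.772,0.115,-1.353,0.8],[0,0,0,0.772,0.115,-1.353,0.8],[0,0,0,0.772,0.115,-1.353,0.8],[0,0,0,0.772,0.115,-1.353,0.8]]'
cat >> h.py <<'E'
def st(mo=np.array([.630,.0922,.1455]),az=188.5):
    o=monitor.get_obs();n,u,l=frame(az);f=o['contact_force'];t=o['torque'];x=Ro.from_rotvec(o["tool_rot"]).as_matrix()[:,0];d=o['position']-mo
    print("t",round(o["time"],2),"F n,u,l",np.round([f@n,f@u,f@l],1),"Tn",round(t@n,2),"tool ang-180",round((np.degrees(np.arctan2(x@l,x@u))%360)-180,1),"pos n,u,l mm",np.round(1e3*np.array([d@n,d@u,d@l]),1),"open",round(o["opening"],4))
E
python3 - <<'E'
from h import *
st()
s=imaging.grab_frame("scene")[:,:,::-1];d=imaging.grab_frame("side")[:,:,::-1];shot("w5")
cv2.imwrite("pics/c5.png",np.hstack([cv2.resize(s[190:285,240:335],(400,400),interpolation=2),cv2.resize(d[165:245,170:250],(400,400),interpolation=2)]))
E
```

```text
time: 11.42
position: [0.6127, 0.0896, 0.1744]
tool_rot: [-0.199, 2.614, 0.05]
contact_force: [-5.4, -0.9, 3.1]
opening: 0.0134
t 11.43 F n,u,l [ 5.4 -3.2 -0.1] Tn -0.07 tool ang-180 0.2 pos n,u,l mm [33.7 -0.7  0. ] open 0.0134
```

View pics/c5.png

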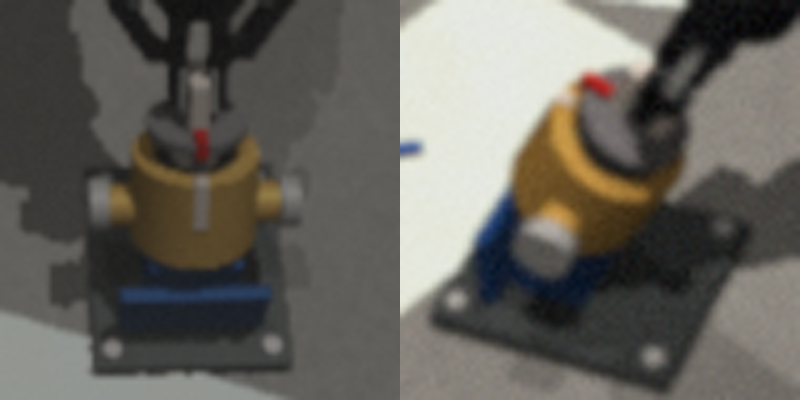

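In the scene view the rib (201,145) lines up with the mark stripe (202,190). Next I'll press gently onto the ring.

```bash
python3 -m handwheel '[[0.05,0.007,-0.087,0,0,0,0.8],[0.1,0.015,-0.173,0,0,0,0.8],[0.1,0.015,-0.173,0,0,0,0.8]]' 80 >/dev/null; python3 -c "
from h import *
st()"; python3 -m handwheel '[[0.05,0.007,-0.087,0,0,0,0.8],[0.1,0.015,-0.173,0,0,0,0.8],[0.1,0.015,-0.173,0,0,0,0.8]]' >/dev/null; python3 -c "
from h import *
st()"
```

```text
t 11.95 F n,u,l [ 3.8 -3.1  0.2] Tn -0.03 tool ang-180 0.2 pos n,u,l mm [31.6 -0.7  0. ] open 0.0126
t 12.32 F n,u,l [12.9 -5.5  0.6] Tn 0.0 tool ang-180 0.2 pos n,u,l mm [30.5 -0.7  0. ] open 0.0127
```

It landed on the ring after 3 mm. Now I'll sweep in small steps under light press.

```bash
python3 -m handwheel '[[0.05,0.007,-0.087,0,0,0,0.8],[0.05,0.007,-0.087,0,0,0,0.8]]' >/dev/null; python3 -c "
from h import *
st()"; 
python3 -m handwheel '[[0,0,0,-0.011,-0.002,0.019,0.8],[0,0,0,-0.022,-0.003,0.038,0.8],[0,0,0,-0.022,-0.003,0.038,0.8]]' >/dev/null; python3 -c "
from h import *
st()"; python3 -m handwheel '[[0,0,0,-0.011,-0.002,0.019,0.8],[0,0,0,-0.022,-0.003,0.038,0.8],[0,0,0,-0.022,-0.003,0.038,0.8]]' >/dev/null; python3 -c "
from h import *
st()"
```

```text
t 12.57 F n,u,l [19.7 -7.6  0.2] Tn -0.04 tool ang-180 0.2 pos n,u,l mm [30.  -0.7  0. ] open 0.0129
t 12.95 F n,u,l [ 4.4 -3.3  0.2] Tn 0.02 tool ang-180 2.8 pos n,u,l mm [28.9 -0.7  0. ] open 0.013
t 13.32 F n,u,l [ 4.6 -2.6 -0.2] Tn -0.0 tool ang-180 5.3 pos n,u,l mm [28.8 -0.7  0. ] open 0.013
```

The force fell from 20 to 4 N and it moved past 3 mm of travel, so the key is in the slot. I'll press on slowly.

```bash
python3 -m handwheel '[[0.04,0.006,-0.069,0,0,0,0.8],[0.08,0.012,-0.139,0,0,0,0.8],[0.12,0.018,-0.208,0,0,0,0.8],[0.16,0.024,-0.277,0,0,0,0.8],[0.2,0.03,-0.346,0,0,0,0.8],[0.2,0.03,-0.346,0,0,0,0.8]]' >/dev/null; python3 -c "
from h import *
st()"; 
python3 -m handwheel '[[0.04,0.006,-0.069,0,0,0,0.8],[0.08,0.012,-0.139,0,0,0,0.8],[0.12,0.018,-0.208,0,0,0,0.8],[0.16,0.024,-0.277,0,0,0,0.8],[0.2,0.03,-0.346,0,0,0,0.8],[0.2,0.03,-0.346,0,0,0,0.8]]' >/dev/null; python3 -c "
from h import *
st()"
```

```text
t 14.07 F n,u,l [ 3.3 -3.7  1.1] Tn 0.02 tool ang-180 5.3 pos n,u,l mm [24.6 -0.7 -0. ] open 0.0128
t 14.82 F n,u,l [ 4.1 -3.2  1.4] Tn -0.03 tool ang-180 5.3 pos n,u,l mm [20.7 -0.7 -0. ] open 0.0125
```

```bash
python3 -m handwheel '[[0.04,0.006,-0.069,0,0,0,0.8],[0.08,0.012,-0.139,0,0,0,0.8],[0.12,0.018,-0.208,0,0,0,0.8],[0.16,0.024,-0.277,0,0,0,0.8],[0.18,0.027,-0.312,0,0,0,0.8],[0.2,0.03,-0.346,0,0,0,0.8],[0.2,0.03,-0.346,0,0,0,0.8]]' >/dev/null; python3 -c "
from h import *
st()"; 
python3 -m handwheel '[[0.025,0.004,-0.043,0,0,0,0.8],[0.05,0.007,-0.087,0,0,0,0.8],[0.05,0.007,-0.087,0,0,0,0.8]]' >/dev/null; python3 -c "
from h import *
st()"
```

```text
t 15.7 F n,u,l [ 5.9 -3.7 -0.6] Tn -0.03 tool ang-180 5.3 pos n,u,l mm [16.7 -0.6 -0. ] open 0.0132
t 16.07 F n,u,l [14.  -5.5  0.6] Tn -0.01 tool ang-180 5.3 pos n,u,l mm [16.5 -0.7  0. ] open 0.0128
```

```bash
python3 -m handwheel '[[0.025,0.004,-0.043,0,0,0,0.8],[0.05,0.007,-0.087,0,0,0,0.8],[0.05,0.007,-0.087,0,0,0,0.8],[0.05,0.007,-0.087,0,0,0,0.8]]' >/dev/null; python3 - <<'E'
from h import *
st()
s=imaging.grab_frame("scene")[:,:,::-1];d=imaging.grab_frame("side")[:,:,::-1]
cv2.imwrite("pics/c6.png",np.hstack([cv2.resize(s[190:285,240:335],(400,400),interpolation=2),cv2.resize(d[165:245,170:250],(400,400),interpolation=2)]))
E
```

```text
t 16.57 F n,u,l [23.3 -8.3  1.6] Tn -0.04 tool ang-180 5.3 pos n,u,l mm [16.4 -0.7  0. ] open 0.0128
```

View pics/c6.png

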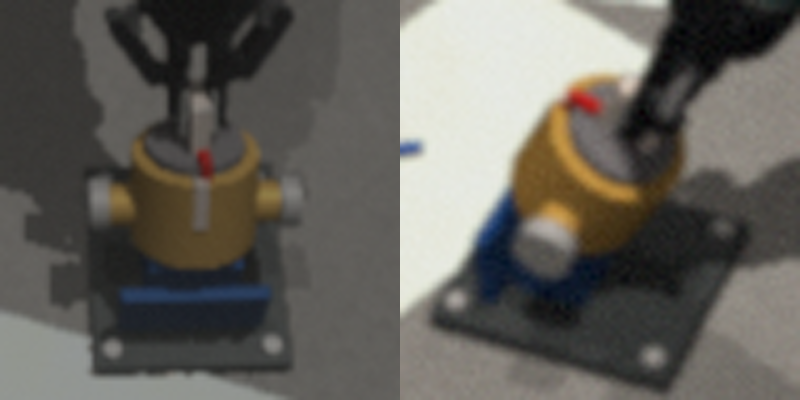

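The flange sits on the rim: the contact is stiff (9 N for 0.1 mm), and the rib (205,162) is next to the mark. I'll relax the press, release and retreat.

```bash
python3 -m handwheel '[[-0.05,-0.007,0.087,0,0,0,0.8],[-0.05,-0.007,0.087,0,0,0,0.8],[-0.05,-0.007,0.087,0,0,0,2],[-0.05,-0.007,0.087,0,0,0,3],[-0.05,-0.007,0.087,0,0,0,4],[-0.05,-0.007,0.087,0,0,0,5],[-0.05,-0.007,0.087,0,0,0,5],[-0.05,-0.007,0.087,0,0,0,5]]'; python3 -c "
from h import *
st()"
python3 -m handwheel '[[-0.5,-0.07,0.87,0,0,0,5],[-1,-0.15,1.73,0,0,0,5],[-2,-0.3,3.46,0,0,0,5],[-3,-0.45,5.2,0,0,0,5],[-4,-0.6,6.9,0,0,0,5],[-5,-0.75,8.7,0,0,0,5],[-6,-0.9,10.4,0,0,0,5],[-6,-0.9,10.4,0,0,0,5],[-6,-0.9,10.4,0,0,0,5]]'; python3 - <<'E'
from h import *
st()
s=imaging.grab_frame("scene")[:,:,::-1];d=imaging.grab_frame("side")[:,:,::-1];shot("w7");w=cv2.imread("pics/w7.png")
cv2.imwrite("pics/c7.png",np.vstack([np.hstack([cv2.resize(s[190:285,240:335],(400,300),interpolation=2),cv2.resize(d[165:245,170:250],(400,300),interpolation=2)]),np.hstack([cv2.resize(s,(400,300)),cv2.resize(w,(400,300))])]))
E
```

```text
time: 17.68
position: [0.6223, 0.091, 0.1593]
tool_rot: [-0.314, 2.601, 0.019]
contact_force: [-0.4, 0.1, -0.2]
opening: 0.0504
t 17.68 F n,u,l [ 0.  -0.5  0.2] Tn -0.02 tool ang-180 5.3 pos n,u,l mm [15.8  0.2 -0.1] open 0.0504
time: 18.8
position: [0.5621, 0.082, 0.2632]
tool_rot: [-0.314, 2.601, 0.019]
contact_force: [0.1, 0.2, 0.1]
opening: 0.05
t 18.8 F n,u,l [0.  0.2 0.2] Tn -0.0 tool ang-180 5.3 pos n,u,l mm [ 1.362e+02 -6.000e-01 -1.000e-01] open 0.05
```

View pics/c7.png

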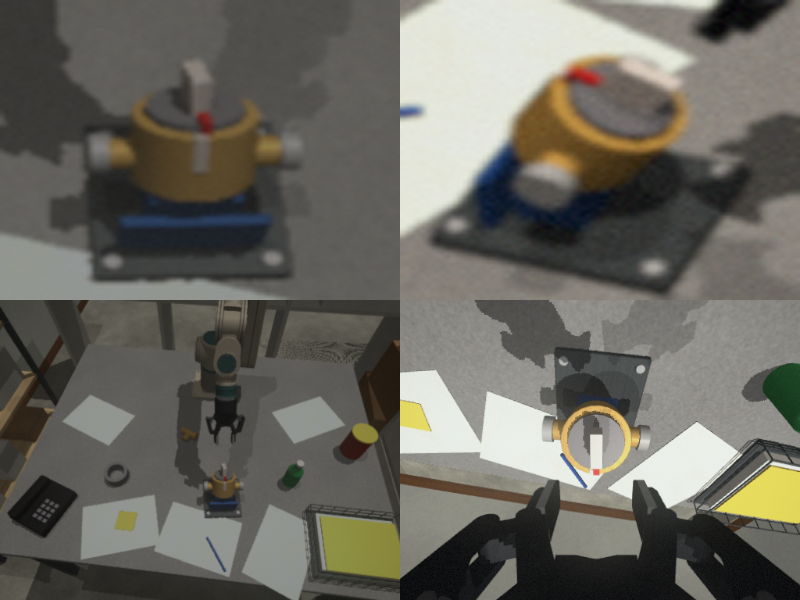

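```bash
python3 -c "
from station import manip
print(manip.finish_job())"
```

```text
the job is handed in; nothing more can be done
None
```

I turned the cartridge about 90° until the rib faced the mark, found the keyway by feel, pressed it home and let go. I then handed the job in at about 19 s. No verdict was reported.

- **Finding the keyway:** The key landed on the ring after 3 mm. Sweeping under about 20 N of press, the force dropped to 4 N at about +3°, and the rib ended about 5° from the mark (16° allowed).
- **Pressing home:** It slid in at 3–6 N and met a stiff stop on the shoulder. The wrist read at most 23 N there (70 N limit).
- **Last checks:** After release and a retreat of about 12 cm, the contact force read zero. In the pictures the flange sits flush on the rim with the rib at the mark, and the cleaner, tape and elbow look unmoved by eye; I did not measure them.
- **Small disagreement:** The arm measured 17.3 mm of travel against the stated 18 mm. The 0.7 mm difference is probably grip slip or an early nudge while grasping, and it is within the 2 mm tolerance.
- **One failed move:** The first move over ran into joint 6's limit near the folded arm. I turned the wrist the other way round, and nothing was touched.

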